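Unstack the crock lids and close each crock

ROBOT

A 7-joint arm with a two-finger parallel gripper is mounted at the origin on a cart in front of the work surface, level with it; the furniture and walls round the work are solid. World frame = base frame: x ahead of the robot, y to its left, z up, the work surface at z = 0. Lengths are in m, angles in rad, forces in N, time in s.
With the tool pointing down it reaches from about 0.425 to 0.875 m from the base axis. Payload 4.7 kg.
Tool frame: the origin (TCP) lies at the very end of the fingers, on their centre line; the grasp point (between the pads) lies behind it (ctrl.tcp_to_grasp is the z of the grasp point in the tool frame, in m); z points along the fingers, y is the line along which they close (so a half turn about z gives the same grasp; the last joint's range is limited). The gripper opens to 87 mm and grips with 3 to 60 N. Pads are 19 mm wide; open, the fingers measure 117 mm over their backs; the gripper's body (75 mm by 190 mm) begins 51 mm behind the grasp point.
Start: joints at [-1.328, 0.321, -0.07, 1.45, 0.023, 1.371, -0.057], TCP at [0.147, 0.633, 0.223] pointing down, gripper open.
Joint ranges: [-2.86, 2.86], [-0.3, 2.09], [-1.38, 1.24], [0.06, 2.45], [-1.56, 4.7], [0.09, 2.05], [-2.69, 2.69]. Speed limits (rad/s): [2.57, 2.57, 3.14, 3.14, 3.14, 3.14, 3.14].

INTERFACE

Orientations are given as a rotation vector (axis times angle).
In Python, from bench import ctrl gives the robot as it stands.
- The arm moves only by the tool step_arm, never from a script. Its argument "targets" is a list of rows, each a list of 7 numbers: the shift along the world's x, y, z in cm, then the turn, a rotation vector about the world's x, y, z in degrees, then the opening, from 0 (shut) to 1 (fully open). A call has exactly 5 rows; each row shifts and turns the commanded pose from where the row before left it; what a row does not reach is not made up. A row lasts 1/12 s, in which the tool goes at most 41.7 mm and 7.16 degrees, less where a joint would pass 70% of its speed; a pose out of reach is approached as far as the arm can. A call with a gripper value outside its range is refused whole. The fingers move at their own pace and stop on an object; "force" is the grip in N (left out, the last holds). Time passes only in rows, so rows that do not move let the fingers close, or fill a call up. It gives the time, the measured TCP pose, the force, the opening and the grip force at its end, in the units of the state.
- ctrl.get_state(): the state, without advancing time (a new reading comes with each control period).
- ctrl.get_image(name): name is "side" or "top"; returns (picture, depth): 420x560x3 uint8, red, green, blue; 420x560 float32, m along the optical axis (not along the pixel's ray), 0 where there is no reading.
- ctrl.camera_params(name): a dict with "intrinsics" (3x3 intrinsics, pixels), "rvec" (rotation vector, rad) and "tvec" (3), from world to camera coordinates, as OpenCV has them. Camera axes: x right, y down, z forward; pixel columns grow to the right and rows downward; lengths in m; the calibration is good to about 2 mm. A picture is of the moment at which its call begins. camera_params takes no time and is no camera call.
- ctrl.close_job(): hands the job in; it is judged then, once.
The state is a dict: "time": time; "joint_positions": joint angles; "qd": joint speeds; "joint_torque": joint torques, N m; "position": TCP position; "tool_rot": TCP orientation; "ft_force": force on the tool from outside, world axes, zero at the start; "torque": the same for the moment, N m; "grip_width": opening from 0.0 (shut) to 1.0 (fully open); "grip_force": force on a finger pad.
Only numpy, scipy, OpenCV 4.12 (cv2) and the standard library are available. Lean on these libraries where they do the work, as an engineer would, in place of code of your own. Each camera call takes 0.05 s, during which the arm holds its last target. There are 200 camera calls.

TASK

The wooden lids of the four white crocks are stacked on the upturned ramekin. Take the stack apart and lay each lid flat and centred on the crock of its own size (smallest lid on the smallest crock, and so on), so that all four crocks are closed. Leave the crocks standing where they are, and do not disturb the garlic.

Things in the scene. Friction and masses are not known exactly. Their poses are not given: they have to be found in the camera images.
- lid_small: the smallest lid: plain flat brown wooden disc, 38 mm across, 18 mm thick, about 24 g. Origin: centre of its underside; z up. At the start it is the top of the stack of four lids.
- crock_small: the smallest crock: loose open white stoneware jar, straight round wall 42 mm across outside, 52 mm high, with a flat rim 12 mm broad round a mouth 18 mm wide. Origin: centre of its underside; z up; its rim is 52 mm above it. The smallest lid belongs on it: a lid lying on the rim has its origin at rim height.
- lid_medium: the second smallest lid: plain flat brown wooden disc, 48 mm across, 18 mm thick, about 30 g. Origin: centre of its underside; z up. At the start second from the top of the stack.
- crock_medium: the second smallest crock: loose open white stoneware jar, straight round wall 52 mm across outside, 58 mm high, with a flat rim 12 mm broad round a mouth 28 mm wide. Origin: centre of its underside; z up; its rim is 58 mm above it. The second smallest lid belongs on it: a lid lying on the rim has its origin at rim height.
- lid_large: the second largest lid: plain flat brown wooden disc, 58 mm across, 18 mm thick, about 36 g. Origin: centre of its underside; z up. At the start third from the top of the stack.
- crock_large: the second largest crock: loose open white stoneware jar, straight round wall 62 mm across outside, 64 mm high, with a flat rim 12 mm broad round a mouth 38 mm wide. Origin: centre of its underside; z up; its rim is 64 mm above it. The second largest lid belongs on it: a lid lying on the rim has its origin at rim height.
- lid_largest: the largest lid: plain flat brown wooden disc, 68 mm across, 18 mm thick, about 42 g. Origin: centre of its underside; z up. At the start the bottom of the stack, on the upturned ramekin.
- crock_largest: the largest crock: loose open white stoneware jar, straight round wall 72 mm across outside, 70 mm high, with a flat rim 12 mm broad round a mouth 48 mm wide. Origin: centre of its underside; z up; its rim is 70 mm above it. The largest lid belongs on it: a lid lying on the rim has its origin at rim height.
- ramekin: dark steel ramekin standing upside down, round, 72 mm across at the counter and 58 mm at its flat top, 50 mm high, fixed. Origin: centre of its underside; z up. The four lids are stacked flat on it, largest below and smallest on top, within 2 mm of its axis; the stack's top is 122 mm above the counter. Each lid juts out about 5 mm all round beyond the lid on top of it.
- garlic: a loose garlic bulb, 53 mm across and 53 mm high, standing among the crocks and the stack; not part of the job. Origin: centre of its underside.
Not all that is in view belongs to the job. Leave any purple or yellow look-alike of the crock_medium alone. What is shaped like the lid_medium but blue is not meant.

How it is judged:
By the outcome, as a careful person would: the job done as asked, in the order asked, and still so for the second after the job is handed in, with the robot touching nothing.
It also fails if it takes over 88 s, if anything falls off the work surface, if the arm or the gripper's body presses on something with over 40 N, if the wrist force passes 120 N, or if a joint passes its speed limit or range.

## Working session

There is one attempt and no reset: what is moved stays moved. The work goes in short steps, Python scripts to look and compute and a tool call to move; the robot and the scene stay as the last step left them, time stands still between calls to the robot, and variables do not carry over. Pictures are saved under pics/ and viewed, at most 14 in all, crops included, and the job is handed in when it is done.

Besides the shell and the picture viewer there is one more tool, called after "Request:" as name(argument=value, ...), one argument or row to a line, values as JSON. step_arm: Moves the arm, as the interface text tells. Its arguments: {"type":"object","properties":{"targets":{"type":"array"},"force":{"type":"number"}},"required":["targets"]}

```bash
mkdir -p pics; ls; cat > h.py <<'E'
import numpy as np, cv2
from bench import ctrl
def cam(n):
    p=ctrl.camera_params(n); R=cv2.Rodrigues(np.array(p["rvec"],float))[0]
    return np.array(p["intrinsics"],float),R,np.array(p["tvec"],float).reshape(3)
def onplane(n,u,v,z):
    K,R,t=cam(n); c=-R.T@t; d=R.T@np.linalg.solve(K,np.array([u,v,1.])); return c+d*(z-c[2])/d[2]
def cloud(n,depth):
    K,R,t=cam(n); v,u=np.mgrid[:depth.shape[0],:depth.shape[1]]
    P=np.stack([(u-K[0,2])/K[0,0]*depth,(v-K[1,2])/K[1,1]*depth,depth],-1)
    return (P-t)@R
def snap(n,name=None):
    im,d=ctrl.get_image(n)
    if name: cv2.imwrite("pics/"+name,im[:,:,::-1])
    return im,d
E
python3 - <<'E'
from h import *
for n in("side","top"):
    im,d=snap(n,n+"0.png"); np.savez(n+"0.npz",im=im,d=d)
    K,R,t=cam(n); print(n,-R.T@t,R[2],K[0,0])
s=ctrl.get_state(); print(s["position"],s["tool_rot"],s["time"],s["grip_width"],ctrl.tcp_to_grasp)
E
```

```text
pics
side [0.41024192 0.93907993 0.79819551] [ 0.14911994 -0.65071515 -0.74453545] 478.35753130353856
top [0.4435705  0.29564081 0.93326699] [ 0.12113881 -0.00725565 -0.99260906] 417.26662871658164
[0.14735621 0.63256822 0.22157132] [-3.58471495e-01 -3.12098887e+00  2.70561720e-03] 0.1 1.0008120529142088 -0.0187
```

View pics/top0.png

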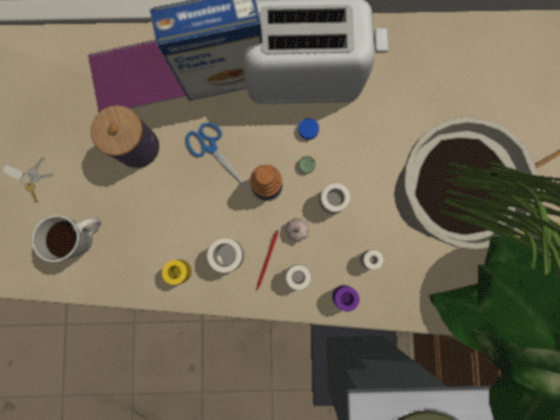

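View pics/side0.png

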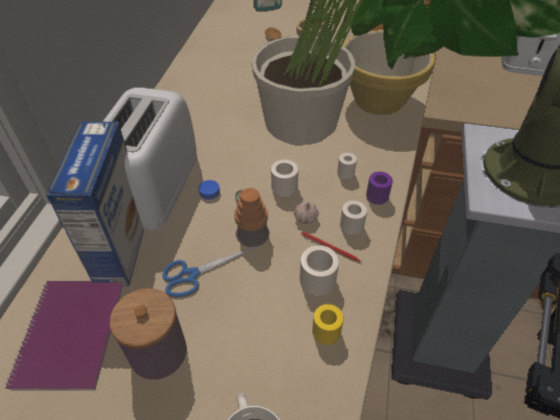

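Top view: stack at (266,181). The white crocks are at (225,256) largest, (335,198) large, (298,278) medium and (373,260) small. Garlic is at (298,229). Look-alikes are yellow (175,272), purple (346,298) and the blue disc (308,129), none of which I'll touch. Next I measure with depth and circle fits.

```bash
cat >> h.py <<'E'
def circ(pix,n,z):  # pixels (u,v) of a mask -> enclosing circle on plane z
    P=np.array([onplane(n,u,v,z)[:2] for u,v in pix])
    c=cv2.convexHull((P*1000).astype(np.float32))[:,0]
    (x,y),(a,b),_=cv2.fitEllipse(c); return x/1000,y/1000,a,b
def find(n,im,d,seed,z,tol=.006,r=60):
    C=cloud(n,d); m=(abs(C[...,2]-z)<tol)&(d>0); v,u=np.mgrid[:d.shape[0],:d.shape[1]]
    m&=np.hypot(u-seed[0],v-seed[1])<r
    k,l=cv2.connectedComponents(m.astype(np.uint8)); 
    ls=[(np.min(np.hypot(u[l==i]-seed[0],v[l==i]-seed[1])),i) for i in range(1,k) if (l==i).sum()>25]
    if not ls: return None
    q=l==min(ls)[1]; return circ(np.c_[u[q],v[q]],n,z),q.sum(),np.median(C[q][:,2])
E
python3 - <<'E'
from h import *
T={"top":dict(largest=(225,256,.070),large=(335,198,.064),medium=(298,278,.058),small=(373,260,.052),st4=(266,181,.122),st3=(266,181,.104),st2=(266,181,.086),st1=(266,181,.068),garlic=(298,229,.035),purple=(346,298,.058),yellow=(175,272,.058),),
"side":dict(largest=(319,262,.070),large=(285,170,.064),medium=(354,212,.058),small=(347,160,.052),st4=(250,196,.122),garlic=(306,212,.035))}
for n in T:
    z=np.load(n+"0.npz")
    for k,(u,v,h) in T[n].items():
        r=find(n,z["im"],z["d"],(u,v),h,r=30,tol=.02 if k=="garlic" else .006)
        print(n,k,None if r is None else (np.round(r[0][:2],4),np.round(r[0][2:],1),r[1],round(float(r[2]),4)))
print([onplane("top",*p,.0).round(3) for p in [(308,129),(215,135),(270,260),(405,190),(250,100),(420,420)]])
z=np.load("top0.npz"); cv2.imwrite("pics/c0.png",cv2.resize(z["im"][140:320,150:410,::-1],(780,540),interpolation=cv2.INTER_CUBIC))
E
```

```text
top largest (array([0.4497, 0.4101]), array([69.9, 70.3]), np.int64(530), 0.0679)
top large (array([0.5646, 0.1764]), array([60.4, 61.2]), np.int64(417), 0.062)
top medium (array([0.4002, 0.2591]), array([50.2, 50.9]), np.int64(342), 0.0561)
top small (array([0.4329, 0.1003]), array([39.2, 41.1]), np.int64(252), 0.0503)
top st4 (array([0.6032, 0.3219]), array([36.1, 37.1]), np.int64(276), 0.1202)
top st3 (array([0.6042, 0.322 ]), array([46.3, 47.4]), np.int64(143), 0.1019)
top st2 (array([0.604 , 0.3225]), array([56.2, 57.4]), np.int64(156), 0.084)
top st1 (array([0.604 , 0.3223]), array([66.5, 66.9]), np.int64(169), 0.0658)
top garlic (array([0.4996, 0.2574]), array([50.3, 51.7]), np.int64(421), 0.0335)Traceback (most recent call last):
  File "<stdin>", line 7, in <module>
  File "h.py", line 26, in find
    q=l==min(ls)[1]; return circ(np.c_[u[q],v[q]],n,z),q.sum(),np.median(C[q][:,2])
                            ~~~~^^^^^^^^^^^^^^^^^^^^^^
  File "h.py", line 17, in circ
    P=np.array([onplane(n,u,v,z)[:2] for u,v in pix])
                ~~~~~~~^^^^^^^^^
  File "h.py", line 7, in onplane
    K,R,t=cam(n); c=-R.T@t; d=R.T@np.linalg.solve(K,np.array([u,v,1.])); return c+d*(z-c[2])/d[2]
          ~~~^^^
  File "h.py", line 4, in cam
    p=ctrl.camera_params(n); R=cv2.Rodrigues(np.array(p["rvec"],float))[0]
ValueError: time passes only in moves, steps and waits
```

```bash
sed -i 's/^import numpy.*/&, functools/; s/^def cam(n):/@functools.lru_cache(None)\n&/' h.py
python3 - <<'E'
from h import *
T={"top":dict(garlic=(298,229,.035),purple=(346,298,.058),yellow=(175,272,.058)),
"side":dict(largest=(319,262,.070),large=(285,170,.064),medium=(354,212,.058),small=(347,160,.052),st4=(250,196,.122),st1=(250,212,.068),garlic=(306,212,.035))}
for n in T:
    z=np.load(n+"0.npz")
    for k,(u,v,h) in T[n].items():
        r=find(n,z["im"],z["d"],(u,v),h,r=30,tol=.02 if k=="garlic" else .006)
        print(n,k,None if r is None else (np.round(r[0][:2],4),np.round(r[0][2:],1),r[1],round(float(r[2]),4)))
print([onplane("top",*p,.0).round(3) for p in [(308,129),(215,135),(270,260),(405,190),(250,100),(420,420)]])
z=np.load("top0.npz"); cv2.imwrite("pics/c0.png",cv2.resize(z["im"][140:320,150:410,::-1],(780,540),interpolation=cv2.INTER_CUBIC))
E
```

```text
top garlic (array([0.4996, 0.2574]), array([50.3, 51.7]), np.int64(421), 0.0335)
top purple (array([0.354 , 0.1597]), array([50.1, 50.7]), np.int64(359), 0.0561)
top yellow (array([0.4169, 0.5154]), array([49.7, 51.4]), np.int64(348), 0.0557)
side largest (array([0.4505, 0.4176]), array([70.8, 74.5]), np.int64(629), 0.07)
side large (array([0.5658, 0.1845]), array([60.3, 65.9]), np.int64(324), 0.0637)
side medium (array([0.4012, 0.2669]), array([50.7, 56.6]), np.int64(321), 0.0579)
side small (array([0.4339, 0.1084]), array([41.5, 47. ]), np.int64(183), 0.0515)
side st4 (array([0.6047, 0.3294]), array([37.3, 42.4]), np.int64(251), 0.1221)
side st1 (array([0.6053, 0.33  ]), array([66.5, 70.9]), np.int64(222), 0.0682)
side garlic (array([0.5009, 0.2736]), array([50.8, 60.2]), np.int64(402), 0.0333)
[array([0.732, 0.225, 0.   ]), array([0.723, 0.439, 0.   ]), array([0.435, 0.318, 0.   ]), array([0.585, 0.01 , 0.   ]), array([0.805, 0.358, 0.   ]), array([0.091, 0.006, 0.   ])]
```

View pics/c0.png

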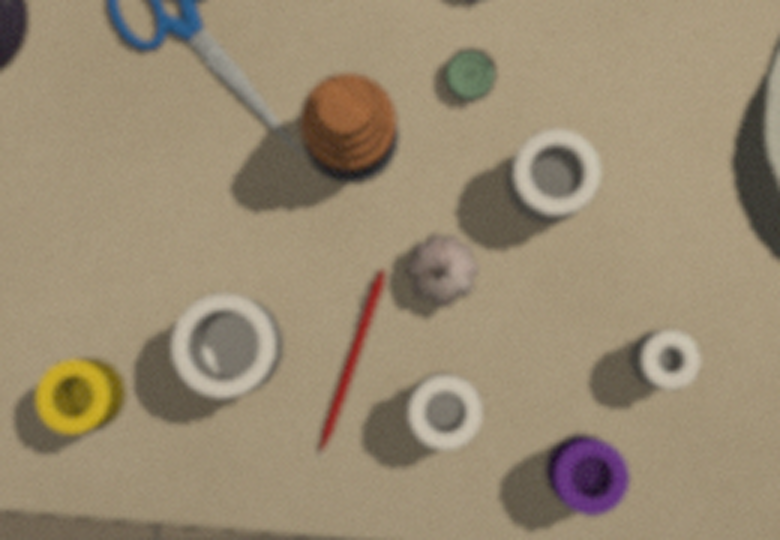

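The crop (3x, origin 150,140) confirms four white crocks: largest (225,345), large (557,172), medium (445,412) and small (668,360). Their fitted widths of 70, 61, 51 and 40 mm match the sizes given. The brown stack is at (345,120). Yellow, purple and the green/blue discs are decoys. Next I refine the y position, where the two views differ, and check clearances.

```bash
python3 - <<'E'
from h import *
z=np.load("side0.npz"); C=cloud("side",z["d"])
for k,(u,v,h) in dict(largest=(319,262,.070),large=(285,170,.064),medium=(354,212,.058),small=(347,160,.052),st4=(250,196,.122)).items():
    V,U=np.mgrid[:420,:560]; m=(np.hypot(U-u,V-v)<28)&(C[...,2]>h-.0025)&(C[...,2]<h+.006)
    print(k,np.round(circ(np.c_[U[m],V[m]],"side",h),4), C[m][:,1].min().round(4),C[m][:,1].max().round(4),C[m][:,0].min().round(4),C[m][:,0].max().round(4))
A=np.concatenate([cloud(n,np.load(n+"0.npz")["d"])[np.load(n+"0.npz")["d"]>0] for n in("top","side")])
ys=np.arange(.6,-.2,-.05);print("x\\y",ys.round(2))
for x in np.arange(.3,.95,.05):
    print(round(x,2),[int(1000*max(A[(abs(A[:,0]-x)<.025)&(abs(A[:,1]-y)<.025)][:,2],default=-1)) for y in ys])
E
```

```text
largest [ 0.4504  0.4165 70.8391 71.7352] 0.3798 0.4518 0.4149 0.486
large [ 0.5661  0.1831 59.9242 62.8286] 0.1504 0.2128 0.5366 0.5972
medium [ 0.401   0.2653 49.8357 53.1782] 0.2376 0.2901 0.3763 0.4262
small [ 0.4126  0.122  48.9556 96.9952] 0.0863 0.1611 0.3795 0.4533
st4 [ 0.6053  0.3278 36.4795 38.8754] 0.3075 0.3479 0.5868 0.6236
x\y [ 0.6   0.55  0.5   0.45  0.4   0.35  0.3   0.25  0.2   0.15  0.1   0.05
 -0.   -0.05 -0.1  -0.15]
0.3 [-1000, -1000, 0, 3, 4, 4, 4, 3, 5, 4, 4, 528, 365, 364, 312, 315]
0.35 [5, 3, 4, 4, 4, 8, 5, 55, 61, 61, 484, 526, 513, 4, 324, 94]
0.4 [4, 61, 61, 71, 72, 12, 61, 61, 57, 60, 477, 506, 512, 435, 151, 78]
0.45 [4, 61, 60, 74, 73, 61, 12, 59, 3, 53, 55, 460, 526, 439, 378, 151]
0.5 [4, 5, 4, 72, 73, 4, 41, 53, 5, 4, 4, 197, 498, 445, 383, 196]
0.55 [5, 5, 4, 4, 3, 69, 70, 29, 67, 66, 3, 197, 454, 404, 361, 300]
0.6 [4, 4, 4, 4, 10, 125, 124, 4, 68, 66, 5, 197, 266, 277, 250, 197]
0.65 [136, 124, 7, 10, 9, 106, 103, 17, 15, 5, 4, 196, 196, 180, 196, 197]
0.7 [151, 133, 13, 12, 4, 5, 4, 22, 21, 4, 5, 5, 197, 197, 197, 4]
0.75 [135, 126, 11, 12, 7, 4, 4, 21, 24, 3, 5, 4, 3, 4, 6, 4]
0.8 [16, 15, 261, 261, 259, 191, 195, 195, 194, 194, 189, 4, 4, 5, 4, 4]
0.85 [17, 17, 263, 262, 263, 262, 258, 195, 196, 196, 190, 148, 4, 4, 5, 4]
0.9 [16, 17, 263, 262, 263, 263, 195, 195, 196, 195, 189, 148, 3, 3, 4, 4]
```

```bash
python3 - <<'E'
from h import *
A=np.concatenate([cloud(n,np.load(n+"0.npz")["d"])[np.load(n+"0.npz")["d"]>0] for n in("top","side")])
A=A[A[:,2]>.15]
r=np.hypot(A[:,0]-.433,A[:,1]-.103)
for z in np.arange(.15,.6,.04):
    m=(abs(A[:,2]-z)<.02); 
    if m.any(): i=np.flatnonzero(m)[r[m].argmin()]; print("z",z.round(2),"nearest axis",A[i].round(3),r[i].round(3))
# points in the band between base and the crocks: lateral dist to line from base to crock_small
u=np.array([.433,.103]);u/=np.linalg.norm(u)
s=A[:,:2]@u; l=A[:,0]*-u[1]+A[:,1]*u[0]
for z in np.arange(.15,.6,.05):
    m=(abs(A[:,2]-z)<.025)&(s>.15)&(s<.55)&(l>-.3); 
    if m.any(): print("z",z.round(2),"max lateral (left+)",l[m].max().round(3),"at s",s[m][l[m].argmax()].round(3))
E
```

```text
z 0.15 nearest axis [0.495 0.038 0.168] 0.09
z 0.19 nearest axis [0.488 0.044 0.186] 0.081
z 0.23 nearest axis [ 0.503 -0.006  0.223] 0.129
z 0.27 nearest axis [0.38  0.069 0.279] 0.063
z 0.31 nearest axis [0.371 0.069 0.293] 0.071
z 0.35 nearest axis [0.403 0.011 0.337] 0.096
z 0.39 nearest axis [ 0.404 -0.005  0.371] 0.112
z 0.43 nearest axis [0.425 0.06  0.431] 0.044
z 0.47 nearest axis [0.402 0.067 0.456] 0.047
z 0.51 nearest axis [0.373 0.062 0.49 ] 0.073
z 0.15 max lateral (left+) -0.061 at s 0.529
z 0.2 max lateral (left+) 0.633 at s 0.305
z 0.25 max lateral (left+) 0.634 at s 0.305
z 0.3 max lateral (left+) 0.661 at s 0.343
z 0.35 max lateral (left+) 0.661 at s 0.347
z 0.4 max lateral (left+) -0.084 at s 0.189
z 0.45 max lateral (left+) -0.006 at s 0.364
z 0.5 max lateral (left+) -0.005 at s 0.329
z 0.55 max lateral (left+) -0.031 at s 0.318
```

Request:
step_arm(
  targets=[
    [3,-2,0,0,0,0,1],
    [3,-2,0,0,0,0,1],
    [3,-2,0,0,0,0,1],
    [3,-2,0,0,0,0,1],
    [3,-2,0,0,0,0,1],
  ],
  force=15,
)

```text
time: 0.52
position: [0.2986, 0.5317, 0.2221]
tool_rot: [-0.358, -3.121, 0.001]
ft_force: [1.1, 0.4, -0.3]
grip_width: 1.0
grip_force: 0.0
```

Request:
step_arm(
  targets=[
    [3,-2,0,0,0,0,1],
    [3,-2,0,0,0,0,1],
    [3,-2,0,0,0,0,1],
    [3,-2,0,0,0,0,1],
    [3,-2,0,0,0,0,1],
  ],
)

```text
time: 0.93
position: [0.4485, 0.4317, 0.2222]
tool_rot: [-0.358, -3.121, 0.001]
ft_force: [0.5, 0.4, -0.1]
grip_width: 0.995
grip_force: 0.0
```

Request:
step_arm(
  targets=[
    [3,-2,0,0,0,0,1],
    [3,-2,0,0,0,0,1],
    [3,-2,0,0,0,0,1],
    [3,-2,0,0,0,0,1],
    [3,-2,0,0,0,0,1],
  ],
)

```text
time: 1.35
position: [0.5984, 0.3318, 0.2221]
tool_rot: [-0.358, -3.12, 0.001]
ft_force: [-0.2, 0.5, -0.1]
grip_width: 0.999
grip_force: 0.0
```

```bash
python3 - <<'E'
from h import *
s=ctrl.get_state();p=np.array(s["position"]);c=np.array([.227,.974]);n=np.array([.974,-.227])
for cn in("side","top"):
    im,d=snap(cn,cn+"1.png"); C=cloud(cn,d); m=(d>0)&(np.hypot(C[...,0]-p[0],C[...,1]-p[1])<.1)&(C[...,2]>.19)&(C[...,2]<.30)
    P=C[m]-p; a=P[:,:2]@c; b=P[:,:2]@n
    print(cn,m.sum(),"min z",P[:,2].min() if len(P) else None)
    for lo in np.arange(-.03,.06,.01):
        q=(P[:,2]>lo)&(P[:,2]<lo+.01)
        for nm,w in(("near",q&(a>0)),("far",q&(a<0))):
            if w.sum()>8: print(lo.round(2),nm,w.sum(),"a",np.percentile(a[w],[5,50,95]).round(4),"b",np.percentile(b[w],[3,97]).round(4))
im=cv2.imread("pics/side1.png");im2=cv2.imread("pics/top1.png")
cv2.imwrite("pics/c1.png",np.hstack([cv2.resize(i,(400,300)) for i in(im,im2)]))
E
```

```text
side 627 min z -0.0005293836520456063
0.0 near 50 a [0.0489 0.0533 0.0548] b [-0.0107  0.0109]
0.0 far 46 a [-0.049  -0.0426 -0.0402] b [-0.0102  0.0098]
0.01 near 50 a [0.0475 0.0536 0.0548] b [-0.0101  0.0108]
0.01 far 51 a [-0.0501 -0.0425 -0.0408] b [-0.0101  0.0083]
0.02 near 49 a [0.0504 0.0547 0.0559] b [-0.0109  0.0111]
0.02 far 38 a [-0.0499 -0.0427 -0.0407] b [-0.0104  0.0036]
0.03 near 29 a [0.0552 0.0571 0.0582] b [-0.011   0.0103]
0.03 far 33 a [-0.0516 -0.0441 -0.0407] b [-0.011   0.0095]
0.04 far 33 a [-0.0525 -0.0433 -0.0417] b [-0.0099  0.0087]
0.05 far 20 a [-0.0488 -0.0467 -0.0454] b [-0.0043  0.0041]
top 36 min z 0.005869603367439136
```

View pics/c1.png

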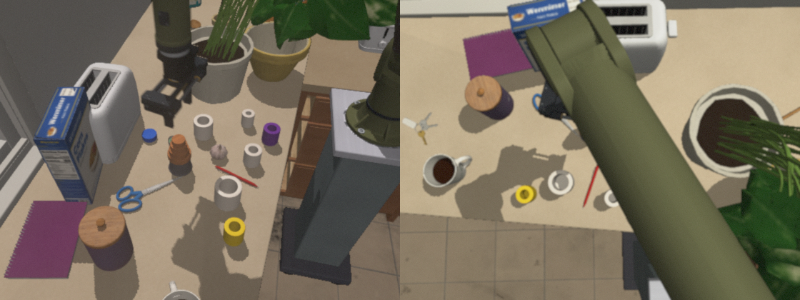

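Side camera and robot agree within about 1 mm on the fingers, so I correct the top-camera values by (+1,+5) mm. Now I grasp the small lid.

Request:
step_arm(
  targets=[
    [0.3,-0.25,-2.5,0,0,0,0.7],
    [0.3,-0.25,-2.5,0,0,0,0.7],
    [0,0,-2.5,0,0,0,0.7],
    [0,0,-2.2,0,0,0,0.7],
    [0,0,-1.7,0,0,0,0.7],
  ],
)

```text
time: 1.87
position: [0.6019, 0.3277, 0.1056]
tool_rot: [-0.358, -3.118, 0.003]
ft_force: [-0.1, -0.1, -0.0]
grip_width: 0.737
grip_force: 0.0
```

Request:
step_arm(
  targets=[
    [0,0,0,0,0,0,0.35],
    [0,0,0,0,0,0,0.35],
    [0,0,0,0,0,0,0.35],
    [0,0,0,0,0,0,0.35],
    [0,0,0,0,0,0,0.35],
  ],
)

```text
time: 2.28
position: [0.6044, 0.3286, 0.1105]
tool_rot: [0.358, 3.119, 0.003]
ft_force: [0.5, -0.6, 2.6]
grip_width: 0.431
grip_force: 15.0
```

Request:
step_arm(
  targets=[
    [0,0,1,0,0,0,0.35],
    [0,0,2,0,0,0,0.35],
    [0,0,2,0,0,0,0.35],
    [0,0,2,0,0,0,0.35],
    [-1,-1.3,0,0,0,0,0.35],
  ],
)

```text
time: 2.7
position: [0.5964, 0.3189, 0.1848]
tool_rot: [0.354, 3.114, 0.012]
ft_force: [-0.9, 0.2, -0.2]
grip_width: 0.431
grip_force: 15.0
```

Request:
step_arm(
  targets=[
    [-2.4,-3.1,0,0,0,0,0.35],
    [-2.4,-3.1,0,0,0,0,0.35],
    [-2.4,-3.1,0,0,0,0,0.35],
    [-2.4,-3.1,0,0,0,0,0.35],
    [-2,-2.6,0,0,0,0,0.35],
  ],
)

```text
time: 3.12
position: [0.4762, 0.1629, 0.1797]
tool_rot: [0.36, 3.12, 0.001]
ft_force: [0.8, 0.2, 0.9]
grip_width: 0.428
grip_force: 15.0
```

```bash
cat >> h.py <<'E'
def st():
    s=ctrl.get_state(); print({k:np.round(s[k],3).tolist() for k in("time","joint_positions","position","joint_torque","ft_force","grip_width","grip_force")})
E
python3 -c "
from h import *
st(); a,_=snap('side'); b,_=snap('top'); cv2.imwrite('pics/c2.png',np.hstack([cv2.resize(i[:,:,::-1],(400,300)) for i in(a,b)])); st()"
```

```text
{'time': 3.117, 'joint_positions': [-0.638, 0.03, 0.262, 1.877, -0.009, 1.235, 0.967], 'position': [0.476, 0.163, 0.18], 'joint_torque': [-1.763, -26.336, -0.96, -31.22, -0.361, 0.107, -0.216], 'ft_force': [0.839, 0.206, 0.881], 'grip_width': 0.428, 'grip_force': 15.0}
{'time': 3.217, 'joint_positions': [-0.636, 0.028, 0.264, 1.879, -0.008, 1.236, 0.967], 'position': [0.475, 0.16, 0.18], 'joint_torque': [0.022, -32.095, 0.213, -28.864, 0.107, 0.475, 0.131], 'ft_force': [-0.069, 0.362, -0.348], 'grip_width': 0.433, 'grip_force': 15.0}
```

View pics/c2.png

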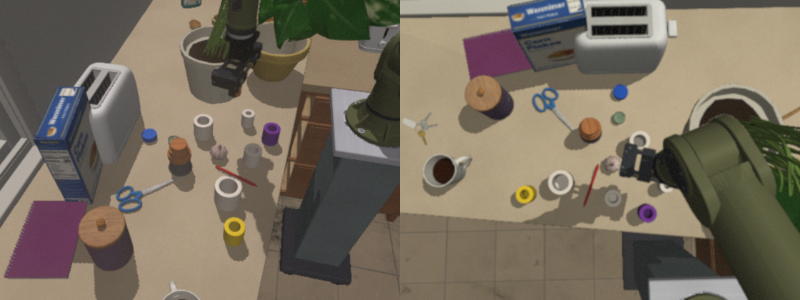

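Request:
step_arm(
  targets=[
    [-1,-1.35,0,0,0,0,0.35],
    [-1,-1.35,0,0,0,0,0.35],
    [-1,-1.35,0,0,0,0,0.35],
    [-1.1,-1.4,0,0,0,0,0.35],
    [0,0,-1,0,0,0,0.35],
  ],
)

```text
time: 3.63
position: [0.4371, 0.1088, 0.1712]
tool_rot: [0.363, 3.117, 0.004]
ft_force: [-0.2, -0.6, 0.1]
grip_width: 0.431
grip_force: 15.0
```

Request:
step_arm(
  targets=[
    [0,0,-2,0,0,0,0.35],
    [0,0,-2,0,0,0,0.35],
    [0,0,-2,0,0,0,0.35],
    [0,0,-2,0,0,0,0.35],
    [0,0,-1,0,0,0,0.35],
  ],
)

```text
time: 4.05
position: [0.4359, 0.111, 0.0769]
tool_rot: [-0.358, -3.12, 0.001]
ft_force: [-1.3, -0.3, -0.4]
grip_width: 0.426
grip_force: 15.0
```

Request:
step_arm(
  targets=[
    [0,0,-0.5,0,0,0,0.35],
    [0,0,0,0,0,0,0.35],
    [0,0,0,0,0,0,0.35],
    [0,0,0,0,0,0,0.35],
    [0,0,0,0,0,0,0.35],
  ],
)

```text
time: 4.47
position: [0.4374, 0.111, 0.0747]
tool_rot: [0.358, 3.119, 0.002]
ft_force: [0.2, 0.2, -0.7]
grip_width: 0.431
grip_force: 15.0
```

```bash
python3 - <<'E'
from h import *
st(); a,d=snap('side'); b,_=snap('top'); np.savez("side3.npz",im=a,d=d)
cv2.imwrite('pics/c3.png',np.hstack([cv2.resize(i[:,:,::-1],(400,300)) for i in(a[60:240,280:520],b[150:330,270:510])]))
E
```

```text
{'time': 4.467, 'joint_positions': [-0.599, 0.025, 0.297, 2.11, -0.009, 1.006, 1.045], 'position': [0.437, 0.111, 0.075], 'joint_torque': [-0.022, -26.795, 0.211, -27.001, 0.003, 0.081, -0.001], 'ft_force': [0.167, 0.173, -0.733], 'grip_width': 0.431, 'grip_force': 15.0}
```

View pics/c3.png

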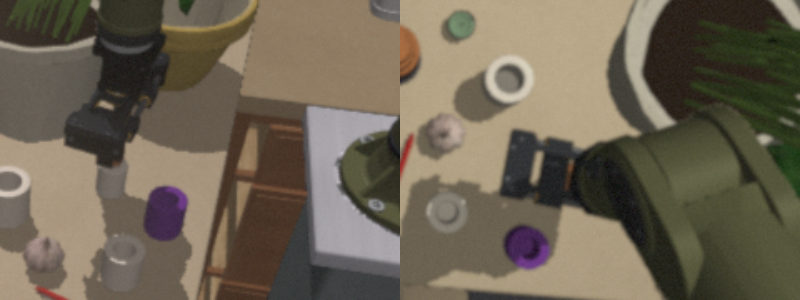

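Request:
step_arm(
  targets=[
    [-0.2,-0.3,-0.3,0,0,0,0.35],
    [-0.2,-0.25,-0.4,0,0,0,0.35],
    [0,0,-0.4,0,0,0,0.35],
    [0,0,-0.2,0,0,0,0.35],
    [0,0,0,0,0,0,0.35],
  ],
)

```text
time: 4.98
position: [0.4319, 0.1048, 0.0599]
tool_rot: [-0.359, -3.12, 0.001]
ft_force: [-0.5, -0.0, 0.4]
grip_width: 0.428
grip_force: 15.0
```

Request:
step_arm(
  targets=[
    [0,0,-0.1,0,0,0,0.35],
    [0,0,0,0,0,0,0.35],
    [0,0,-0.1,0,0,0,0.35],
    [0,0,0,0,0,0,0.35],
    [0,0,0,0,0,0,0.35],
  ],
)

```text
time: 5.4
position: [0.4325, 0.1051, 0.0586]
tool_rot: [0.358, 3.121, 0.0]
ft_force: [-0.1, 0.1, -0.5]
grip_width: 0.43
grip_force: 15.0
```

Request:
step_arm(
  targets=[
    [0.1,0,-0.1,0,0,0,0.35],
    [0,0,0,0,0,0,0.35],
    [0,0,-0.1,0,0,0,0.35],
    [0,0,0,0,0,0,0.35],
    [0,0,0,0,0,0,0.35],
  ],
)

```text
time: 5.82
position: [0.4343, 0.1055, 0.0583]
tool_rot: [0.358, 3.12, 0.002]
ft_force: [-3.5, -0.8, 11.9]
grip_width: 0.43
grip_force: 15.0
```

```bash
python3 -c "
from h import *
st(); a,d=snap('side'); np.savez('side4.npz',im=a,d=d)
cv2.imwrite('pics/c4.png',cv2.resize(a[100:190,290:410,::-1],(800,600),interpolation=cv2.INTER_CUBIC))"
```

```text
{'time': 5.817, 'joint_positions': [-0.593, 0.04, 0.302, 2.133, -0.015, 0.969, 1.06], 'position': [0.434, 0.105, 0.058], 'joint_torque': [0.053, -22.687, 0.407, -23.627, 0.054, -1.235, -0.01], 'ft_force': [-3.511, -0.815, 11.851], 'grip_width': 0.43, 'grip_force': 15.038}
```

View pics/c4.png

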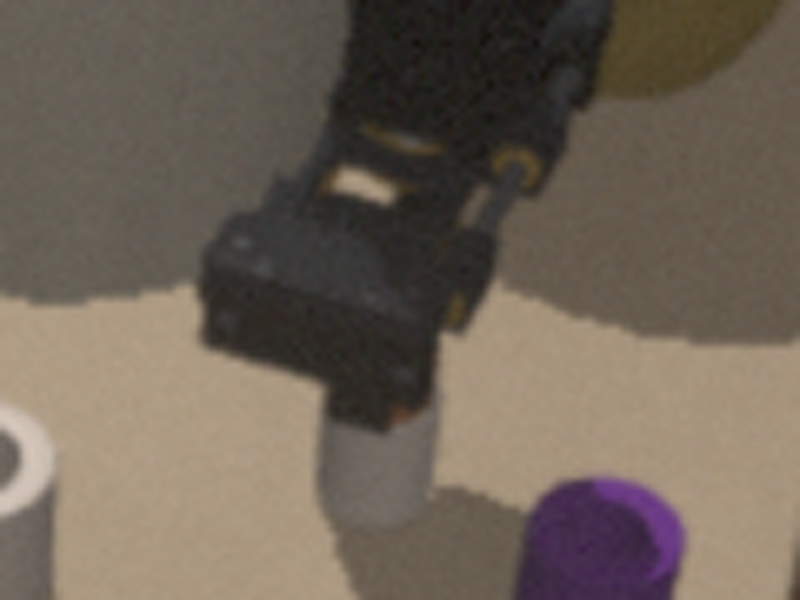

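Contact at 12 N. The crop shows the lid (brown sliver at (400,415)) sitting on the small crock under the finger. I'll ease off, release, and go back over the stack.

Request:
step_arm(
  targets=[
    [0,0,0.1,0,0,0,0.35],
    [0,0,0,0,0,0,0.65],
    [0,0,0,0,0,0,0.65],
    [0,0,0,0,0,0,0.65],
    [0,0,2,0,0,0,0.7],
  ],
)

```text
time: 6.28
position: [0.4305, 0.1041, 0.0746]
tool_rot: [-0.358, -3.115, 0.006]
ft_force: [-0.2, 0.3, 0.2]
grip_width: 0.638
grip_force: 0.0
```

Request:
step_arm(
  targets=[
    [0,0,3,0,0,0,0.8],
    [0,0,3,0,0,0,0.8],
    [0,0,3,0,0,0,0.8],
    [0,0,0.5,0,0,0,0.8],
    [2.2,2.9,0,0,0,0,0.8],
  ],
)

```text
time: 6.7
position: [0.4554, 0.1298, 0.1752]
tool_rot: [0.368, 3.117, 0.002]
ft_force: [0.3, -0.9, -0.6]
grip_width: 0.795
grip_force: 0.0
```

Request:
step_arm(
  targets=[
    [2.2,2.9,0,0,0,0,0.8],
    [2.2,2.9,0,0,0,0,0.8],
    [2.2,2.9,0,0,0,0,0.8],
    [2.2,2.9,0,0,0,0,0.8],
    [2.2,2.9,0,0,0,0,0.8],
  ],
)

```text
time: 7.12
position: [0.566, 0.2805, 0.1714]
tool_rot: [-0.358, -3.12, 0.001]
ft_force: [0.7, -0.7, 0.4]
grip_width: 0.803
grip_force: 0.0
```

Request:
step_arm(
  targets=[
    [2.1,2.7,0,0,0,0,0.8],
    [1.8,2.2,0,0,0,0,0.8],
    [0,0,0,0,0,0,0.8],
    [0,0,0,0,0,0,0.8],
    [0,0,0,0,0,0,0.8],
  ],
)

```text
time: 7.53
position: [0.604, 0.3269, 0.1714]
tool_rot: [-0.359, -3.12, 0.003]
ft_force: [-0.4, -0.1, -0.4]
grip_width: 0.796
grip_force: 0.0
```

```bash
cat >> h.py <<'E'
CR=dict(largest=(.4505,.4152,.070),large=(.5655,.1815,.064),medium=(.401,.2642,.058),small=(.4337,.1055,.052))
def px(n,P):
    K,R,t=cam(n); q=K@(R@np.array(P)+t); return q[:2]/q[2]
def top_at(n,x,y,z,im=None,d=None,lo=.0025,up=.006):
    if im is None: im,d=snap(n)
    C=cloud(n,d); o=-.002 if n=="top" else 0; s=px(n,(x,y,z))
    m=(d>0)&(C[...,2]>z+o-lo)&(C[...,2]<z+o+up)&(np.hypot(C[...,0]-x,C[...,1]-y)<.05)
    v,u=np.nonzero(m)
    if len(u)<20: return None
    return np.round(circ(np.c_[u,v],n,z),4)
E
python3 - <<'E'
from h import *
st()
im,d=snap("side"); it,dt=snap("top",)
for k,(x,y,z) in CR.items():
    z+= .018*(k=="small"); print(k,"side",top_at("side",x,y,z,im,d),"top",top_at("top",x-.001,y-.005,z,it,dt))
    if k=="small": print("small rim",top_at("side",x,y,.052,im,d,up=.002))
print("stack",top_at("side",.605,.327,.104,im,d))
cv2.imwrite('pics/c5.png',np.hstack([cv2.resize(i[:,:,::-1],(400,300)) for i in(im[120:210,290:410],it)]))
E
```

```text
{'time': 7.533, 'joint_positions': [-0.697, 0.427, 0.22, 1.422, -0.093, 1.304, 0.87], 'position': [0.604, 0.327, 0.171], 'joint_torque': [-0.988, -52.03, 2.486, -30.935, -0.127, 0.026, -0.002], 'ft_force': [-0.389, -0.139, -0.434], 'grip_width': 0.796, 'grip_force': 0.0}
largest side [ 0.4503  0.4168 70.6775 72.4885] top [ 0.4497  0.4101 69.6406 70.2499]
large side [ 0.566   0.1831 60.0048 62.7024] top None
medium side [ 0.4011  0.2655 49.964  53.6461] top [ 0.3969  0.2661 33.5583 48.7209]
small side [ 0.4363  0.109  36.1925 41.7431] top None
small rim [ 0.4315  0.1084 34.0168 41.2986]
stack [ 0.6055  0.3284 46.3436 49.4323]
```

View pics/c5.png

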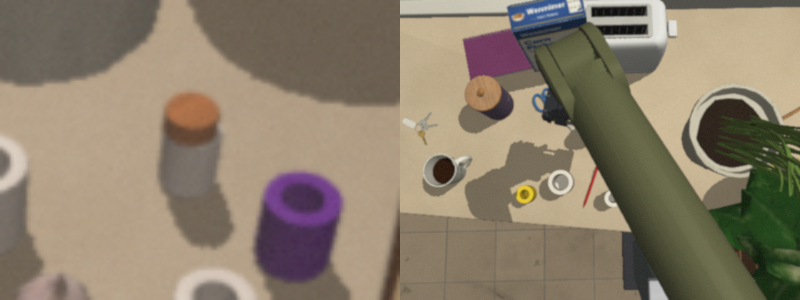

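Small lid lies on its crock (crop, lid at (192,118)). Next is the medium lid.

Request:
step_arm(
  targets=[
    [0.1,0,-2.2,0,0,0,0.8],
    [0,0,-2.2,0,0,0,0.8],
    [0,0,-2.0,0,0,0,0.8],
    [0,0,-1.6,0,0,0,0.8],
    [0,0,-0.1,0,0,0,0.8],
  ],
)

```text
time: 8.05
position: [0.603, 0.3257, 0.0883]
tool_rot: [-0.36, -3.116, 0.006]
ft_force: [-1.6, -0.2, -1.2]
grip_width: 0.802
grip_force: 0.0
```

Request:
step_arm(
  targets=[
    [0,0,0,0,0,0,0.8],
    [0,0,0,0,0,0,0.45],
    [0,0,0,0,0,0,0.45],
    [0,0,0,0,0,0,0.45],
    [0,0,0,0,0,0,0.45],
  ],
)

```text
time: 8.47
position: [0.606, 0.3283, 0.0929]
tool_rot: [0.358, 3.12, 0.002]
ft_force: [-0.5, -0.1, 0.3]
grip_width: 0.582
grip_force: 0.1
```

Request:
step_arm(
  targets=[
    [0,0,0,0,0,0,0.45],
    [0,0,0,0,0,0,0.45],
    [0,0,0,0,0,0,0.45],
    [0,0,0.4,0,0,0,0.45],
    [0,0,1,0,0,0,0.45],
  ],
)

```text
time: 8.88
position: [0.6042, 0.3275, 0.104]
tool_rot: [-0.358, -3.118, 0.003]
ft_force: [-0.0, -0.6, -0.1]
grip_width: 0.543
grip_force: 15.0
```

Request:
step_arm(
  targets=[
    [0,0,2,0,0,0,0.45],
    [0,0,2,0,0,0,0.45],
    [0,0,2,0,0,0,0.45],
    [-2,-0.6,1,0,0,0,0.45],
    [-3,-0.9,0,0,0,0,0.45],
  ],
)

```text
time: 9.3
position: [0.5584, 0.3137, 0.1788]
tool_rot: [0.36, 3.115, 0.005]
ft_force: [0.0, 0.7, -0.2]
grip_width: 0.545
grip_force: 15.0
```

Request:
step_arm(
  targets=[
    [-3.2,-1,0,0,0,0,0.45],
    [-3.2,-1,0,0,0,0,0.45],
    [-3.2,-1,0,0,0,0,0.45],
    [-3.2,-1,0,0,0,0,0.45],
    [-2.5,-0.8,0,0,0,0,0.45],
  ],
)

```text
time: 9.72
position: [0.4, 0.2644, 0.1758]
tool_rot: [-0.357, -3.121, -0.0]
ft_force: [-0.5, 0.3, -0.1]
grip_width: 0.544
grip_force: 15.0
```

Request:
step_arm(
  targets=[
    [0,0,-1,0,0,0,0.45],
    [0,0,-2,0,0,0,0.45],
    [0,0,-1,0,0,0,0.45],
    [0,0,0,0,0,0,0.45],
    [0,0,0,0,0,0,0.45],
  ],
)

```text
time: 10.13
position: [0.4026, 0.2648, 0.1352]
tool_rot: [-0.359, -3.12, 0.002]
ft_force: [0.8, 0.4, -0.4]
grip_width: 0.543
grip_force: 15.0
```

```bash
python3 - <<'E'
from h import *
st()
it,dt=snap("top")
for k,(x,y,z) in CR.items():
    z+= .018*(k=="small"); print(k,"top",top_at("top",x-.001,y-.005,z,it,dt))
print("stack",top_at("top",.604,.322,.086,it,dt))
E
```

```text
{'time': 10.133, 'joint_positions': [-0.807, 0.027, 0.173, 1.973, -0.005, 1.144, 0.709], 'position': [0.403, 0.265, 0.135], 'joint_torque': [-0.057, -29.562, 0.114, -28.268, -0.028, 0.103, 0.005], 'ft_force': [0.766, 0.408, -0.408], 'grip_width': 0.543, 'grip_force': 15.0}
largest top [ 0.4497  0.4101 69.8799 70.2139]
large top [ 0.5647  0.1763 60.3159 60.8175]
medium top None
small top [ 0.4348  0.1023 36.4451 36.6511]
stack [ 0.6043  0.3223 56.1589 56.4417]
```

Using the placed small lid to calibrate, the tool target is the top-camera centre plus (0,+3.1) mm. For the medium crock that gives (.400,.262).

Request:
step_arm(
  targets=[
    [-0.15,-0.15,-1.8,0,0,0,0.45],
    [-0.1,-0.1,-1.8,0,0,0,0.45],
    [0,0,-1.8,0,0,0,0.45],
    [0,0,-0.8,0,0,0,0.45],
    [0,0,-0.3,0,0,0,0.45],
  ],
)

```text
time: 10.6
position: [0.3998, 0.2623, 0.0698]
tool_rot: [-0.359, -3.12, 0.002]
ft_force: [0.1, -1.1, -0.2]
grip_width: 0.545
grip_force: 15.0
```

Request:
step_arm(
  targets=[
    [0,0,0,0,0,0,0.45],
    [0,0,0,0,0,0,0.45],
    [0,0,-0.1,0,0,0,0.45],
    [0,0,0,0,0,0,0.45],
    [0,0,0,0,0,0,0.45],
  ],
)

```text
time: 11.02
position: [0.4003, 0.2629, 0.0702]
tool_rot: [0.358, 3.12, 0.002]
ft_force: [-0.4, 0.2, -1.3]
grip_width: 0.55
grip_force: 15.0
```

Request:
step_arm(
  targets=[
    [0,-0.05,-0.2,0,0,0,0.45],
    [0,0,-0.15,0,0,0,0.45],
    [0,0,0,0,0,0,0.45],
    [0,0,0,0,0,0,0.45],
    [0,0,0,0,0,0,0.45],
  ],
)

```text
time: 11.43
position: [0.3999, 0.262, 0.066]
tool_rot: [-0.359, -3.121, 0.0]
ft_force: [0.2, 0.0, -0.9]
grip_width: 0.544
grip_force: 15.0
```

Request:
step_arm(
  targets=[
    [0,0,-0.1,0,0,0,0.45],
    [0,0,0,0,0,0,0.45],
    [0,0,-0.1,0,0,0,0.45],
    [0,0,0,0,0,0,0.45],
    [0,0,0,0,0,0,0.45],
  ],
)

```text
time: 11.85
position: [0.4, 0.2622, 0.0645]
tool_rot: [0.359, 3.121, 0.0]
ft_force: [-1.0, -1.6, 5.3]
grip_width: 0.547
grip_force: 15.0
```

Request:
step_arm(
  targets=[
    [0,0,0,0,0,0,0.8],
    [0,0,0,0,0,0,0.8],
    [0,0,0,0,0,0,0.8],
    [0,0,1.5,0,0,0,0.85],
    [0,0,3,0,0,0,0.9],
  ],
)

```text
time: 12.27
position: [0.3974, 0.2602, 0.106]
tool_rot: [-0.358, -3.116, 0.009]
ft_force: [-0.5, 0.8, -0.9]
grip_width: 0.83
grip_force: 0.0
```

Request:
step_arm(
  targets=[
    [0,0,3,0,0,0,0.9],
    [1,0.3,1.5,0,0,0,0.9],
    [3.3,1.0,0,0,0,0,0.9],
    [3.3,1.0,0,0,0,0,0.9],
    [3.3,1.0,0,0,0,0,0.9],
  ],
)

```text
time: 12.68
position: [0.5103, 0.2958, 0.1546]
tool_rot: [0.357, 3.12, 0.002]
ft_force: [-0.2, 0.6, 0.2]
grip_width: 0.892
grip_force: 0.0
```

Request:
step_arm(
  targets=[
    [3.3,1.0,0,0,0,0,0.9],
    [3.3,1.0,0,0,0,0,0.9],
    [2.9,1.0,0,0,0,0,0.9],
    [0,0,0,0,0,0,0.9],
    [0,0,0,0,0,0,0.9],
  ],
)

```text
time: 13.1
position: [0.6045, 0.3247, 0.1521]
tool_rot: [-0.36, -3.119, 0.003]
ft_force: [-0.3, -0.4, -0.5]
grip_width: 0.901
grip_force: 0.0
```

```bash
python3 - <<'E'
from h import *
st()
im,d=snap("side")
for k,(x,y,z) in CR.items():
    z+= .018*(k in("small","medium")); print(k,"side",top_at("side",x,y,z,im,d))
print("stack",top_at("side",.605,.327,.086,im,d))
E
```

```text
{'time': 13.1, 'joint_positions': [-0.704, 0.439, 0.233, 1.447, -0.102, 1.27, 0.879], 'position': [0.604, 0.325, 0.152], 'joint_torque': [0.372, -52.255, 3.768, -31.328, 0.017, -0.132, 0.025], 'ft_force': [-0.312, -0.429, -0.462], 'grip_width': 0.901, 'grip_force': 0.0}
largest side [ 0.4503  0.4167 70.9678 72.2279]
large side [ 0.566   0.1834 59.5829 63.6116]
medium side [ 0.4008  0.265  46.2296 50.4573]
small side [ 0.436   0.1088 36.4755 41.209 ]
stack [ 0.6054  0.3287 56.5578 59.1893]
```

Medium lid is centred within 0.5 mm. Next is the large lid.

Request:
step_arm(
  targets=[
    [0,0.05,-2.2,0,0,0,0.9],
    [0,0,-2.2,0,0,0,0.9],
    [0,0,-2.0,0,0,0,0.8],
    [0,0,-1.3,0,0,0,0.75],
    [0,0,-0.1,0,0,0,0.75],
  ],
)

```text
time: 13.57
position: [0.6009, 0.3246, 0.0732]
tool_rot: [-0.357, -3.117, 0.005]
ft_force: [-0.7, 0.3, 0.4]
grip_width: 0.78
grip_force: 0.0
```

Request:
step_arm(
  targets=[
    [0,0,0,0,0,0,0.6],
    [0,0,0,0,0,0,0.58],
    [0,0,0,0,0,0,0.55],
    [0,0,0,0,0,0,0.55],
    [0,0,0,0,0,0,0.55],
  ],
)

```text
time: 13.98
position: [0.6048, 0.326, 0.0778]
tool_rot: [0.358, 3.119, 0.003]
ft_force: [0.1, 0.0, 4.5]
grip_width: 0.659
grip_force: 15.0
```

Request:
step_arm(
  targets=[
    [0,0,0.5,0,0,0,0.55],
    [0,0,1.5,0,0,0,0.55],
    [0,0,2,0,0,0,0.55],
    [0,0,1.5,0,0,0,0.55],
    [-0.5,-1.8,0,0,0,0,0.55],
  ],
)

```text
time: 14.4
position: [0.6004, 0.313, 0.1353]
tool_rot: [0.351, 3.117, 0.011]
ft_force: [0.6, 1.6, 0.5]
grip_width: 0.657
grip_force: 15.0
```

Request:
step_arm(
  targets=[
    [-0.8,-3,0,0,0,0,0.55],
    [-0.8,-3,0,0,0,0,0.55],
    [-0.8,-3,0,0,0,0,0.55],
    [-0.7,-2.5,0,0,0,0,0.55],
    [-0.4,-1.3,0,0,0,0,0.55],
  ],
)

```text
time: 14.82
position: [0.5637, 0.1752, 0.1316]
tool_rot: [0.365, 3.12, -0.002]
ft_force: [-0.0, -0.9, -0.3]
grip_width: 0.662
grip_force: 15.0
```

Request:
step_arm(
  targets=[
    [0,0,-1,0,0,0,0.55],
    [0,0,-1.5,0,0,0,0.55],
    [0,0,-0.5,0,0,0,0.55],
    [0,0,0,0,0,0,0.55],
    [0,0,0,0,0,0,0.55],
  ],
)

```text
time: 15.23
position: [0.5637, 0.1809, 0.1006]
tool_rot: [-0.356, -3.121, 0.0]
ft_force: [0.4, -0.5, 0.3]
grip_width: 0.66
grip_force: 15.0
```

Request:
step_arm(
  targets=[
    [0.1,-0.1,-1,0,0,0,0.55],
    [0,0,-0.8,0,0,0,0.55],
    [0,0,-0.3,0,0,0,0.55],
    [0,0,0,0,0,0,0.55],
    [0,0,0,0,0,0,0.55],
  ],
)

```text
time: 15.65
position: [0.5648, 0.1785, 0.0797]
tool_rot: [-0.359, -3.121, 0.0]
ft_force: [1.7, 0.7, 0.4]
grip_width: 0.661
grip_force: 15.0
```

```bash
python3 - <<'E'
from h import *
st(); p=np.array(ctrl.get_state()["position"])
im,d=snap("side"); hsv=cv2.cvtColor(im,cv2.COLOR_RGB2HSV); C=cloud("side",d)
m=(np.hypot(C[...,0]-p[0],C[...,1]-p[1])<.06)&(C[...,2]>.03)&(hsv[...,0]<18)&(hsv[...,1]>90)&(d>0)
print(m.sum(),"lid z range rel tcp",(np.percentile(C[m][:,2],[2,98])-p[2]).round(4))
E
```

```text
{'time': 15.65, 'joint_positions': [-0.586, 0.313, 0.277, 1.773, -0.096, 1.069, 1.067], 'position': [0.565, 0.178, 0.08], 'joint_torque': [-0.035, -43.53, 2.887, -27.64, 0.002, 0.098, 0.002], 'ft_force': [1.684, 0.713, 0.441], 'grip_width': 0.661, 'grip_force': 15.0}
208 lid z range rel tcp [-0.0054  0.0942]
```

Request:
step_arm(
  targets=[
    [0,0.05,-0.3,0,0,0,0.55],
    [0,0.05,-0.2,0,0,0,0.55],
    [0,0,0,0,0,0,0.55],
    [0,0,0,0,0,0,0.55],
    [0,0,0,0,0,0,0.55],
  ],
)

```text
time: 16.12
position: [0.565, 0.1796, 0.0752]
tool_rot: [0.359, 3.121, 0.0]
ft_force: [0.1, -0.6, -0.7]
grip_width: 0.655
grip_force: 15.0
```

Request:
step_arm(
  targets=[
    [0,0,-0.1,0,0,0,0.55],
    [0,0,0,0,0,0,0.55],
    [0,0,-0.1,0,0,0,0.55],
    [0,0,0,0,0,0,0.55],
    [0,0,0,0,0,0,0.55],
  ],
)

```text
time: 16.53
position: [0.5651, 0.1796, 0.0737]
tool_rot: [0.359, 3.121, 0.001]
ft_force: [-2.3, -0.2, 5.4]
grip_width: 0.662
grip_force: 15.0
```

Request:
step_arm(
  targets=[
    [0,0,0,0,0,0,0.9],
    [0,0,0,0,0,0,0.9],
    [0,0,0,0,0,0,0.9],
    [0,0,1.3,0,0,0,1],
    [0,0,2.5,0,0,0,1],
  ],
)

```text
time: 16.95
position: [0.5625, 0.1788, 0.1087]
tool_rot: [-0.358, -3.115, 0.005]
ft_force: [-0.6, -0.7, -0.3]
grip_width: 0.942
grip_force: 0.0
```

Request:
step_arm(
  targets=[
    [0,0,2.4,0,0,0,1],
    [0.8,3,0,0,0,0,1],
    [0.8,3,0,0,0,0,1],
    [0.8,3,0,0,0,0,1],
    [0.8,3,0,0,0,0,1],
  ],
)

```text
time: 17.37
position: [0.5975, 0.301, 0.1365]
tool_rot: [0.359, 3.12, 0.002]
ft_force: [0.4, 0.2, 0.0]
grip_width: 0.998
grip_force: 0.0
```

Request:
step_arm(
  targets=[
    [0.7,2.6,0,0,0,0,1],
    [0,0,0,0,0,0,1],
    [0,0,0,0,0,0,1],
    [0,0,0,0,0,0,1],
    [0,0,0,0,0,0,1],
  ],
)

```text
time: 17.78
position: [0.6044, 0.3236, 0.1355]
tool_rot: [0.362, 3.12, -0.001]
ft_force: [-0.2, 0.1, -0.0]
grip_width: 0.998
grip_force: 0.0
```

```bash
python3 - <<'E'
from h import *
st()
im,d=snap("side")
for k,(x,y,z) in CR.items():
    z+= .018*(k!="largest"); print(k,"side",top_at("side",x,y,z,im,d))
print("stack",top_at("side",.605,.327,.068,im,d))
E
```

```text
{'time': 17.783, 'joint_positions': [-0.702, 0.447, 0.23, 1.47, -0.104, 1.237, 0.88], 'position': [0.604, 0.324, 0.136], 'joint_torque': [-0.827, -53.038, 2.967, -30.085, -0.073, 0.073, 0.0], 'ft_force': [-0.231, 0.082, -0.01], 'grip_width': 0.998, 'grip_force': 0.0}
largest side [ 0.4503  0.4167 70.9609 72.2851]
large side [ 0.5661  0.1822 56.8471 58.7149]
medium side [ 0.401   0.2647 46.0589 49.6604]
small side [ 0.4365  0.1086 36.7216 40.4595]
stack [ 0.6055  0.3285 66.0603 69.2897]
```

Request:
step_arm(
  targets=[
    [0,0.15,-2.3,0,0,0,1],
    [0,0,-2.3,0,0,0,1],
    [0,0,-2.0,0,0,0,1],
    [0,0,-1.5,0,0,0,1],
    [0,0,-0.2,0,0,0,1],
  ],
)

```text
time: 18.25
position: [0.602, 0.3245, 0.0488]
tool_rot: [-0.361, -3.116, 0.006]
ft_force: [-1.4, -0.2, -1.3]
grip_width: 0.998
grip_force: 0.0
```

Request:
step_arm(
  targets=[
    [0,0,0,0,0,0,0.9],
    [0,0,0,0,0,0,0.75],
    [0,0,0,0,0,0,0.65],
    [0,0,0,0,0,0,0.65],
    [0,0,0,0,0,0,0.65],
  ],
)

```text
time: 18.67
position: [0.6049, 0.3273, 0.0538]
tool_rot: [0.359, 3.119, 0.002]
ft_force: [-0.1, -0.9, 3.5]
grip_width: 0.774
grip_force: 15.0
```

Request:
step_arm(
  targets=[
    [0,0,0,0,0,0,0.65],
    [0,0,0,0,0,0,0.65],
    [0,0,0,0,0,0,0.65],
    [0,0,0,0,0,0,0.65],
    [0,0,0,0,0,0,0.65],
  ],
)

```text
time: 19.08
position: [0.6049, 0.3273, 0.0538]
tool_rot: [0.359, 3.119, 0.002]
ft_force: [-1.4, -1.1, 6.8]
grip_width: 0.774
grip_force: 15.0
```

Request:
step_arm(
  targets=[
    [0,0,0.5,0,0,0,0.65],
    [0,0,1.5,0,0,0,0.65],
    [0,0,2,0,0,0,0.65],
    [0,0,2,0,0,0,0.65],
    [-1.5,0.8,0.5,0,0,0,0.65],
  ],
)

```text
time: 19.5
position: [0.5932, 0.3329, 0.1206]
tool_rot: [0.365, 3.113, 0.002]
ft_force: [0.9, -1.3, 0.6]
grip_width: 0.778
grip_force: 15.0
```

Request:
step_arm(
  targets=[
    [-3,1.7,0,0,0,0,0.65],
    [-3,1.7,0,0,0,0,0.65],
    [-3,1.7,0,0,0,0,0.65],
    [-3,1.7,0,0,0,0,0.65],
    [-2,1,0,0,0,0,0.65],
  ],
)

```text
time: 19.92
position: [0.4429, 0.4161, 0.1161]
tool_rot: [-0.35, -3.119, -0.001]
ft_force: [-0.4, 1.4, 0.0]
grip_width: 0.777
grip_force: 15.0
```

Request:
step_arm(
  targets=[
    [0,0,-1,0,0,0,0.65],
    [0,0,-1,0,0,0,0.65],
    [0,0,0,0,0,0,0.65],
    [0,0,0,0,0,0,0.65],
    [0,0,0,0,0,0,0.65],
  ],
)

```text
time: 20.33
position: [0.4501, 0.4118, 0.0967]
tool_rot: [0.362, 3.12, -0.001]
ft_force: [0.7, 0.1, -0.3]
grip_width: 0.779
grip_force: 15.0
```

Contact is expected at TCP ≈ .074.

Request:
step_arm(
  targets=[
    [0,0.1,-1,0,0,0,0.65],
    [0,0,-0.7,0,0,0,0.65],
    [0,0,0,0,0,0,0.65],
    [0,0,0,0,0,0,0.65],
    [0,0,0,0,0,0,0.65],
  ],
)

```text
time: 20.75
position: [0.449, 0.4139, 0.0799]
tool_rot: [-0.359, -3.121, 0.0]
ft_force: [-0.6, -0.3, -0.4]
grip_width: 0.777
grip_force: 15.0
```

Request:
step_arm(
  targets=[
    [0,0,-0.2,0,0,0,0.65],
    [0,0,0,0,0,0,0.65],
    [0,0,-0.1,0,0,0,0.65],
    [0,0,0,0,0,0,0.65],
    [0,0,0,0,0,0,0.65],
  ],
)

```text
time: 21.17
position: [0.4489, 0.4141, 0.0771]
tool_rot: [0.359, 3.121, 0.0]
ft_force: [0.3, 0.8, -0.5]
grip_width: 0.773
grip_force: 15.0
```

Request:
step_arm(
  targets=[
    [0.1,-0.1,-0.1,0,0,0,0.65],
    [0,0,0,0,0,0,0.65],
    [0,0,-0.1,0,0,0,0.65],
    [0,0,0,0,0,0,0.65],
    [0,0,0,0,0,0,0.65],
  ],
)

```text
time: 21.58
position: [0.4499, 0.413, 0.075]
tool_rot: [-0.359, -3.121, 0.0]
ft_force: [-0.7, 0.1, -0.2]
grip_width: 0.777
grip_force: 15.0
```

Request:
step_arm(
  targets=[
    [0,0,-0.1,0,0,0,0.65],
    [0,0,0,0,0,0,0.65],
    [0,0,0,0,0,0,0.65],
    [0,0,0,0,0,0,0.65],
    [0,0,0,0,0,0,0.65],
  ],
)

```text
time: 22.0
position: [0.4499, 0.4131, 0.0741]
tool_rot: [0.358, 3.121, 0.0]
ft_force: [-0.2, -0.3, -1.0]
grip_width: 0.775
grip_force: 15.0
```

Request:
step_arm(
  targets=[
    [0,0,-0.1,0,0,0,0.65],
    [0,0,0,0,0,0,0.65],
    [0,0,0,0,0,0,0.65],
    [0,0,0,0,0,0,0.65],
    [0,0,0,0,0,0,0.65],
  ],
)

```text
time: 22.42
position: [0.4501, 0.4132, 0.0738]
tool_rot: [0.359, 3.121, 0.001]
ft_force: [-1.4, -1.3, 5.2]
grip_width: 0.772
grip_force: 15.0
```

Contact. I release, rise and retreat to the left so both cameras have a clear view.

Request:
step_arm(
  targets=[
    [0,0,0,0,0,0,1],
    [0,0,0,0,0,0,1],
    [0,0,0,0,0,0,1],
    [0,0,0.5,0,0,0,1],
    [0,0,3,0,0,0,1],
  ],
)

```text
time: 22.83
position: [0.4469, 0.4103, 0.103]
tool_rot: [-0.358, -3.115, 0.013]
ft_force: [0.1, -0.0, -0.4]
grip_width: 0.99
grip_force: 0.0
```

Request:
step_arm(
  targets=[
    [0,0,3.5,0,0,0,1],
    [0,0,3.5,0,0,0,1],
    [-3,2.2,0,0,0,0,1],
    [-3,2.2,0,0,0,0,1],
    [-3,2.2,0,0,0,0,1],
  ],
)

```text
time: 23.25
position: [0.3598, 0.4798, 0.1795]
tool_rot: [0.362, 3.12, 0.004]
ft_force: [0.3, 1.3, -0.7]
grip_width: 1.0
grip_force: 0.0
```

Request:
step_arm(
  targets=[
    [-3,2.2,0,0,0,0,1],
    [-3,2.2,0,0,0,0,1],
    [-3,2.2,0,0,0,0,1],
    [-3,2.2,0,0,0,0,1],
    [-3,2.2,0,0,0,0,1],
  ],
)

```text
time: 23.67
position: [0.2084, 0.5899, 0.1784]
tool_rot: [0.359, 3.121, 0.001]
ft_force: [0.6, 0.6, 0.7]
grip_width: 0.999
grip_force: 0.0
```

```bash
python3 - <<'E'
from h import *
st()
im,d=snap("side"); it,dt=snap("top"); np.savez("f.npz",im=im,d=d,it=it,dt=dt)
T0=dict(largest=(.4497,.4101),large=(.5646,.1764),medium=(.4002,.2591),small=(.4329,.1003))
for k,(x,y,z) in CR.items():
    t=top_at("top",x-.001,y-.005,z+.018,it,dt); print(k,"side",top_at("side",x,y,z+.018,im,d),"top",t,"off mm",((t[:2]-T0[k])*1000).round(1))
print("garlic",find("top",it,dt,(298,229),.035,.02,30),find("side",im,d,(306,212),.035,.02,30))
cv2.imwrite('pics/c6.png',np.hstack([cv2.resize(i[:,:,::-1],(400,300),interpolation=cv2.INTER_CUBIC) for i in(im[130:310,240:480],it[150:330,180:420])]))
E
```

```text
{'time': 23.667, 'joint_positions': [-1.271, 0.291, -0.003, 1.577, 0.001, 1.273, 0.067], 'position': [0.208, 0.59, 0.178], 'joint_torque': [2.025, -48.672, 0.377, -29.085, -0.199, 0.144, 0.753], 'ft_force': [0.591, 0.643, 0.721], 'grip_width': 0.999, 'grip_force': 0.0}
largest side [ 0.4515  0.4157 66.9233 68.9756] top [ 0.4504  0.4093 65.8491 66.9681] off mm [ 0.7 -0.8]
large side [ 0.5663  0.1825 56.9403 59.371 ] top [ 0.5647  0.1766 56.1078 57.0538] off mm [0.1 0.2]
medium side [ 0.4007  0.265  46.4557 50.0508] top [ 0.3996  0.2588 45.8835 46.8113] off mm [-0.6 -0.3]
small side [ 0.4361  0.1083 36.4714 39.8645] top [ 0.4349  0.1024 36.4929 36.8818] off mm [2.  2.1]
garlic ((0.49959228515625, 0.25774066162109377, 50.64725875854492, 52.02265930175781), np.int64(422), np.float64(0.033708991309971695)) ((0.5008554382324218, 0.27363067626953125, 50.86054611206055, 60.28384780883789), np.int64(402), np.float64(0.03404021537569529))
```

View pics/c6.png

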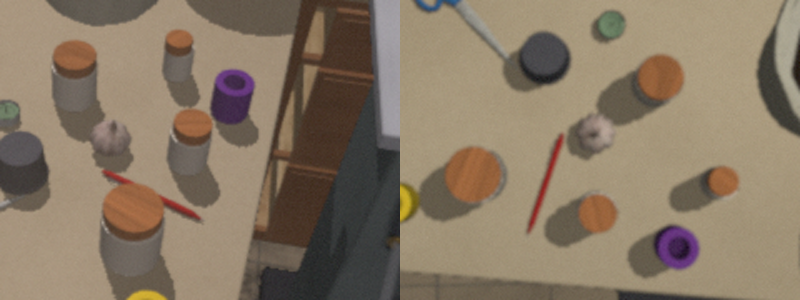

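All four crocks are closed and the garlic is undisturbed. Large, medium and largest are within about 1 mm, but the small lid sits 2.8 mm off centre. There is time to re-seat it.

Request:
step_arm(
  targets=[
    [1.6,-3.4,0,0,0,0,0.8],
    [1.6,-3.4,0,0,0,0,0.8],
    [1.6,-3.4,0,0,0,0,0.8],
    [1.6,-3.4,0,0,0,0,0.8],
    [1.6,-3.4,0,0,0,0,0.8],
  ],
)

```text
time: 24.18
position: [0.2906, 0.4173, 0.1782]
tool_rot: [0.358, 3.121, 0.0]
ft_force: [1.5, -0.2, 1.0]
grip_width: 0.811
grip_force: 0.0
```

Request:
step_arm(
  targets=[
    [1.6,-3.4,0,0,0,0,0.8],
    [1.6,-3.4,0,0,0,0,0.8],
    [1.6,-3.4,0,0,0,0,0.8],
    [1.6,-3.4,0,0,0,0,0.8],
    [1.6,-3.4,0,0,0,0,0.8],
  ],
)

```text
time: 24.6
position: [0.3705, 0.2471, 0.1784]
tool_rot: [0.359, 3.121, 0.001]
ft_force: [1.7, 0.4, 1.0]
grip_width: 0.798
grip_force: 0.0
```

Request:
step_arm(
  targets=[
    [1.6,-3.4,0,0,0,0,0.8],
    [1.6,-3.4,0,0,0,0,0.8],
    [1.6,-3.4,0,0,0,0,0.8],
    [1.6,-3.4,0,0,0,0,0.8],
    [0,0,0,0,0,0,0.8],
  ],
)

```text
time: 25.02
position: [0.4368, 0.1053, 0.1788]
tool_rot: [0.375, 3.116, -0.002]
ft_force: [0.6, -0.1, -0.3]
grip_width: 0.801
grip_force: 0.0
```

Request:
step_arm(
  targets=[
    [0,0,-1.5,0,0,0,0.8],
    [0,0,-2.5,0,0,0,0.8],
    [0,0,-2,0,0,0,0.8],
    [0,0,-1,0,0,0,0.8],
    [0,0,0,0,0,0,0.8],
  ],
)

```text
time: 25.43
position: [0.4322, 0.1124, 0.1061]
tool_rot: [-0.358, -3.117, 0.004]
ft_force: [-0.0, 0.2, 0.7]
grip_width: 0.8
grip_force: 0.0
```

Request:
step_arm(
  targets=[
    [0.2,-0.35,-0.8,0,0,0,0.8],
    [0.05,-0.35,-0.7,0,0,0,0.8],
    [0,0,0,0,0,0,0.8],
    [0,0,0,0,0,0,0.8],
    [0,0,0,0,0,0,0.8],
  ],
)

```text
time: 25.85
position: [0.4369, 0.1062, 0.0936]
tool_rot: [0.359, 3.12, 0.001]
ft_force: [-0.7, -0.5, 0.3]
grip_width: 0.799
grip_force: 0.0
```

Request:
step_arm(
  targets=[
    [-0.2,-0.1,-1.2,0,0,0,0.75],
    [0,0,-1.2,0,0,0,0.7],
    [0,0,-0.9,0,0,0,0.65],
    [0,0,-0.2,0,0,0,0.65],
    [0,0,0,0,0,0,0.65],
  ],
)

```text
time: 26.27
position: [0.4342, 0.105, 0.0578]
tool_rot: [-0.358, -3.12, 0.001]
ft_force: [-0.3, -0.1, 0.1]
grip_width: 0.657
grip_force: 0.0
```

Request:
step_arm(
  targets=[
    [0,0,0,0,0,0,0.65],
    [0,0,0,0,0,0,0.65],
    [0,0,0,0,0,0,0.65],
    [0,0,0,0,0,0,0.65],
    [0,0,0,0,0,0,0.65],
  ],
)

```text
time: 26.68
position: [0.4347, 0.1052, 0.0584]
tool_rot: [0.359, 3.12, 0.001]
ft_force: [-0.3, 0.4, -0.9]
grip_width: 0.649
grip_force: 0.0
```

Perfectly placed. I close, lift 1 cm, and shift by (−2,−2) mm.

Request:
step_arm(
  targets=[
    [0,0,0,0,0,0,0.4],
    [0,0,0,0,0,0,0.35],
    [0,0,0,0,0,0,0.35],
    [0,0,0,0,0,0,0.35],
    [0,0,0,0,0,0,0.35],
  ],
)

```text
time: 27.1
position: [0.4345, 0.1051, 0.0581]
tool_rot: [0.359, 3.121, 0.0]
ft_force: [-0.1, 0.3, -0.0]
grip_width: 0.43
grip_force: 15.0
```

Request:
step_arm(
  targets=[
    [0,0,0.4,0,0,0,0.35],
    [0,0,0.6,0,0,0,0.35],
    [-0.2,-0.2,0,0,0,0,0.35],
    [0,0,0,0,0,0,0.35],
    [0,0,0,0,0,0,0.35],
  ],
)

```text
time: 27.52
position: [0.4324, 0.103, 0.0682]
tool_rot: [0.359, 3.121, 0.001]
ft_force: [0.9, 0.3, 0.5]
grip_width: 0.429
grip_force: 15.0
```

Request:
step_arm(
  targets=[
    [0,0,-0.3,0,0,0,0.35],
    [0,0,-0.3,0,0,0,0.35],
    [0,0,0,0,0,0,0.35],
    [0,0,0,0,0,0,0.35],
    [0,0,0,0,0,0,0.35],
  ],
)

```text
time: 27.93
position: [0.4324, 0.103, 0.0619]
tool_rot: [-0.358, -3.121, 0.0]
ft_force: [0.2, -0.5, 0.3]
grip_width: 0.429
grip_force: 15.0
```

Request:
step_arm(
  targets=[
    [0,0,-0.2,0,0,0,0.35],
    [0,0,-0.1,0,0,0,0.35],
    [0,0,0,0,0,0,0.35],
    [0,0,0,0,0,0,0.35],
    [0,0,0,0,0,0,0.35],
  ],
)

```text
time: 28.35
position: [0.4325, 0.1031, 0.0591]
tool_rot: [0.359, 3.121, 0.0]
ft_force: [-0.3, 0.3, 0.3]
grip_width: 0.429
grip_force: 15.0
```

Request:
step_arm(
  targets=[
    [0,0,-0.1,0,0,0,0.35],
    [0,0,0,0,0,0,0.35],
    [0,0,0,0,0,0,0.35],
    [0,0,0,0,0,0,0.35],
    [0,0,0,0,0,0,0.35],
  ],
)

```text
time: 28.77
position: [0.4325, 0.1031, 0.0581]
tool_rot: [0.359, 3.121, 0.0]
ft_force: [-0.0, 0.8, 0.1]
grip_width: 0.43
grip_force: 15.0
```

Request:
step_arm(
  targets=[
    [0,0,0,0,0,0,0.65],
    [0,0,0,0,0,0,0.65],
    [0,0,0,0,0,0,0.65],
    [0,0,0.5,0,0,0,0.65],
    [0,0,2,0,0,0,0.7],
  ],
)

```text
time: 29.18
position: [0.4302, 0.1022, 0.0812]
tool_rot: [-0.358, -3.116, 0.005]
ft_force: [-0.1, -0.2, -0.1]
grip_width: 0.654
grip_force: 0.0
```

Request:
step_arm(
  targets=[
    [0,0,3,0,0,0,0.7],
    [0,0,3,0,0,0,0.7],
    [0,0,3,0,0,0,0.7],
    [-1.6,3.4,0.5,0,0,0,0.7],
    [-1.6,3.4,0,0,0,0,0.7],
  ],
)

```text
time: 29.6
position: [0.4027, 0.1713, 0.1817]
tool_rot: [0.367, 3.115, 0.008]
ft_force: [1.4, 2.0, -0.2]
grip_width: 0.701
grip_force: 0.0
```

Request:
step_arm(
  targets=[
    [-1.6,3.4,0,0,0,0,0.7],
    [-1.6,3.4,0,0,0,0,0.7],
    [-1.6,3.4,0,0,0,0,0.7],
    [-1.6,3.4,0,0,0,0,0.7],
    [-1.6,3.4,0,0,0,0,0.7],
  ],
)

```text
time: 30.02
position: [0.3195, 0.3426, 0.1787]
tool_rot: [0.359, 3.121, 0.001]
ft_force: [0.9, 0.6, 0.4]
grip_width: 0.701
grip_force: 0.0
```

Request:
step_arm(
  targets=[
    [-1.6,3.4,0,0,0,0,0.7],
    [-1.6,3.4,0,0,0,0,0.7],
    [-1.6,3.4,0,0,0,0,0.7],
    [-1.6,3.4,0,0,0,0,0.7],
    [-1.6,3.4,0,0,0,0,0.7],
  ],
)

```text
time: 30.43
position: [0.2394, 0.5126, 0.1785]
tool_rot: [0.359, 3.121, 0.001]
ft_force: [1.6, 1.3, 0.5]
grip_width: 0.696
grip_force: 0.0
```

Request:
step_arm(
  targets=[
    [-1.6,3.4,0,0,0,0,0.7],
    [-1.6,3.4,0,0,0,0,0.7],
    [0,0,0,0,0,0,0.7],
    [0,0,0,0,0,0,0.7],
    [0,0,0,0,0,0,0.7],
  ],
)

```text
time: 30.85
position: [0.2088, 0.5786, 0.1779]
tool_rot: [0.358, 3.12, -0.002]
ft_force: [0.6, 0.0, 0.5]
grip_width: 0.7
grip_force: 0.0
```

```bash
python3 - <<'E'
from h import *
st()
im,d=snap("side"); it,dt=snap("top")
T0=dict(largest=(.4497,.4101),large=(.5646,.1764),medium=(.4002,.2591),small=(.4329,.1003))
for k,(x,y,z) in CR.items():
    t=top_at("top",x-.001,y-.005,z+.018,it,dt); print(k,"top",t,"off mm",((t[:2]-T0[k])*1000).round(1))
cv2.imwrite('pics/c7.png',np.hstack([cv2.resize(i[:,:,::-1],(400,300),interpolation=cv2.INTER_CUBIC) for i in(im[130:220,290:410],it[150:330,180:420])]))
E
```

```text
{'time': 30.85, 'joint_positions': [-1.25, 0.272, -0.022, 1.603, 0.007, 1.268, 0.069], 'position': [0.209, 0.579, 0.178], 'joint_torque': [-1.416, -44.918, -1.084, -30.799, -0.232, -0.014, -0.007], 'ft_force': [0.596, 0.01, 0.539], 'grip_width': 0.7, 'grip_force': 0.0}
largest top [ 0.4504  0.4094 65.8193 67.0115] off mm [ 0.7 -0.7]
large top [ 0.5647  0.1766 56.122  57.0324] off mm [0.1 0.2]
medium top [ 0.3997  0.2588 45.895  46.9194] off mm [-0.5 -0.3]
small top [ 0.4328  0.1002 36.0481 36.9231] off mm [-0.1 -0.1]
```

View pics/c7.png

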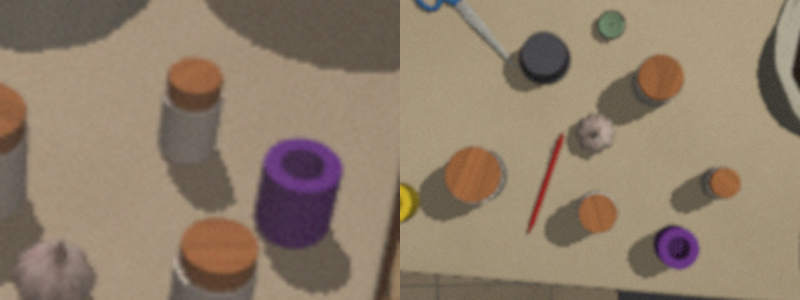

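The side crop shows the small lid shifted to the right on its crock (lid 167–222, wall 160–217), so the crock may have moved at the first placing. I'll measure the crock axis from its wall points.

```bash
cat > w.py <<'E'
from h import *
from scipy.optimize import least_squares
def axis(C,x,y,z0,z1,r):
    m=(C[...,2]>z0)&(C[...,2]<z1)&(np.hypot(C[...,0]-x,C[...,1]-y)<r+.012)
    P=C[m][:,:2]; f=least_squares(lambda q:np.hypot(P[:,0]-q[0],P[:,1]-q[1])-r,(x,y),loss="soft_l1",f_scale=.001)
    return (f.x*1000).round(1),m.sum()
def report(n,C,keys=CR):
    o=(0,0) if n=="side" else (-.001,-.005)
    for k in keys:
        x,y,h=CR[k]; ro={"small":.021,"medium":.026,"large":.031,"largest":.036}[k]
        print(n,k,"crock",axis(C,x+o[0],y+o[1],.008,h-.006,ro),"lid",axis(C,x+o[0],y+o[1],h+.004,h+.013,ro-.002))
E
python3 - <<'E'
from w import *
print("initial"); report("side",cloud("side",np.load("side0.npz")["d"])); report("top",cloud("top",np.load("top0.npz")["d"]))
f=np.load("f.npz"); print("before mend"); report("side",cloud("side",f["d"])); report("top",cloud("top",f["dt"]))
im,d=snap("side"); it,dt=snap("top"); print("now"); report("side",cloud("side",d)); report("top",cloud("top",dt))
E
```

```text
initial
side largest crock (array([450.5, 416.2]), np.int64(966)) lid (array([451.2, 412.4]), np.int64(1))
side large crock (array([566.7, 181.1]), np.int64(550)) lid (array([562. , 180.9]), np.int64(1))
side medium crock (array([401.2, 263.7]), np.int64(415)) lid (array([401. , 264.2]), np.int64(0))
side small crock (array([433.9, 103.9]), np.int64(229)) lid (array([433.7, 105.5]), np.int64(0))
top largest crock (array([442.2, 399.5]), np.int64(208)) lid (array([449.5, 410.2]), np.int64(0))
top large crock (array([553.5, 178.7]), np.int64(202)) lid (array([564.5, 176.5]), np.int64(0))
top medium crock (array([404. , 274.4]), np.int64(65)) lid (array([400. , 259.2]), np.int64(0))
top small crock (array([433.2, 100. ]), np.int64(98)) lid (array([432.7, 100.5]), np.int64(0))
before mend
side largest crock (array([450.6, 414.9]), np.int64(599)) lid (array([451.5, 413.9]), np.int64(97))
side large crock (array([566.9, 180.2]), np.int64(417)) lid (array([566.4, 180.6]), np.int64(79))
side medium crock (array([401.2, 263.2]), np.int64(332)) lid (array([400.8, 263.2]), np.int64(71))
side sm
[... 563 characters left out ...]
 ]), np.int64(102))
side large crock (array([566.9, 180.2]), np.int64(417)) lid (array([566.7, 180.5]), np.int64(81))
side medium crock (array([401.4, 263. ]), np.int64(328)) lid (array([400.8, 263.3]), np.int64(67))
side small crock (array([433.8, 103.7]), np.int64(214)) lid (array([434.2, 104.1]), np.int64(47))
top largest crock (array([449.5, 410.8]), np.int64(72)) lid (array([450.1, 410.3]), np.int64(39))
top large crock (array([565.8, 175.5]), np.int64(92)) lid (array([565.4, 175.8]), np.int64(23))
top medium crock (array([399.7, 258.5]), np.int64(16)) lid (array([386.5, 269.8]), np.int64(9))
top small crock (array([432.4,  98.9]), np.int64(60)) lid (array([432.8,  99.2]), np.int64(18))
```

The crock had not moved, and the shift in the crop was camera tilt. All four lids are now within about 1 mm of their crocks' axes, so I hand in.

```bash
python3 -c "
from bench import ctrl
print(ctrl.close_job())"
```

```text
the job is handed in; nothing more can be done
None
```

The job is handed in at about 31 s: each lid lies flat on its own crock, centred to within about 1 mm by my camera measurements; the crocks and garlic have not moved measurably, and no verdict was returned.

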